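# Fit the bite leaf that just drags between the casts

### The job

Find the bite leaf that fills the gap between the front teeth of the casts on the articulator: slid in level from the front it goes in with a light drag, while a thinner one is loose and a thicker one butts and must not be forced. Leave that leaf in the bite, pushed straight in to its depth line and held by the teeth, without prising the upper arm any higher than the leaf itself lifts it. Any other leaf you tried goes back in the tray; leave the mouth mirror, dappen dish and impression tray where they are.

Things in the scene. Friction and masses are not known exactly. Their poses are not given: they have to be found in the camera images.
- articulator: aluminium hinge articulator, about 120x85x115 mm, stands firm. Origin: on the worktop under its middle; x from its front (front teeth) to the hinge at the back, z up. Carries a lower plaster cast and, upside down above it on the hinged arm, an upper one. The clamped hinge post's height differs each time: the gap between the front teeth is level and anything from 2.0 to 7.6 mm, unknown.
- bite (a point): middle of the front edge of the lower front teeth, 57 mm above the worktop, articulator's axes (x into the bite). The lower teeth are a level ledge here, 34 mm wide; the upper teeth begin 5 mm farther in (x=5), so a blade tip can be set down on the first 5 mm to feel its height. Deeper in nothing stands higher. The base's front is at x=-18, 44 mm lower.
- upper_arm (a joint): tilt of the upper arm, rad: 0 = on its stop, grows as its front is lifted (1 mm at the teeth = 0.012). It weighs about 4 N on what is between the teeth. A leaf up to 2.6 mm thicker than the gap lifts it by its bevel and drags 4 to 8 N as it slides; judge it freshly gripped, a cramped hand adds drag; under 2 N it is loose. A still thicker one butts on the upper teeth.
- leaf_thin: bite leaf, 4 mm thick blade, 1 black ring round the handle, 22 g. Origin: underside, mid-handle; +x to the blade tip, z up. Handle x -18..16, 16 wide, 14 high; blade 14 wide to the tip at x=90, underside level with the handle's. Last 14 mm bevelled on top down to a blunt nose 1.4 mm high. Dark depth line across the blade at x=60.
- leaf_mid: bite leaf, 6 mm thick blade, 2 black rings round the handle, 22 g. Origin: underside, mid-handle; +x to the blade tip, z up. Handle x -18..16, 16 wide, 14 high; blade 14 wide to the tip at x=90, underside level with the handle's. Last 14 mm bevelled on top down to a blunt nose 3.4 mm high. Dark depth line across the blade at x=60.
- leaf_thick: bite leaf, 8 mm thick blade, 3 black rings round the handle, 22 g. Origin: underside, mid-handle; +x to the blade tip, z up. Handle x -18..16, 16 wide, 14 high; blade 14 wide to the tip at x=90, underside level with the handle's. Last 14 mm bevelled on top down to a blunt nose 5.4 mm high. Dark depth line across the blade at x=60.
- instrument_tray: stainless tray 287 (x) by 196 (y) mm, stands firm; origin centre of underside; floor 1.5 mm thick, rim 18 mm high. The leaves lie side by side in its middle, blades to its +x, in any order, handles 50 to 60 mm apart.
- mouth_mirror: mouth mirror 162 mm long, lying across the far end of the tray; leave it
- dappen_dish: white dappen dish 37 mm wide, 26 high, left of the articulator; leave it
- impression_tray: U-shaped metal impression tray, 70x55x14 mm, beyond the instrument tray; leave it
There are look-alikes about, which are no part of the job. Leave any orange look-alike of the leaf_mid alone. What is shaped like the leaf_thick but red is not meant.

How it is judged:
At the end, for the whole second after the job is handed in: One leaf lies level and straight between the front teeth (tip 23 to 45 mm past the front edge, within 9 mm of the middle, within 0.2 rad), nipped by more than 1.2 N; upper arm lifted under 0.045 rad; both other leaves at rest in the tray ((((x of leaf_thin in the frame of bite between -0.067 and -0.045 m and y of leaf_thin in the frame of bite between -0.009 and 0.009 m and z of leaf_thin in the frame of bite between -0.006 and 0.006 m and angle between the x axis of leaf_thin and the x axis of articulator, either way round below 0.2 rad and angle between leaf_thin's own z axis and vertical below 0.1 rad and contact force between leaf_thin and articulator above 1.2 N and linear speed of leaf_thin below 0.02 m/s) and (x of leaf_mid in the frame of instrument_tray between -0.14 and 0.14 m and y of leaf_mid in the frame of instrument_tray between -0.095 and 0.095 m and height (world z) of leaf_mid below 0.02 m and linear speed of leaf_mid below 0.02 m/s) and (x of leaf_thick in the frame of instrument_tray between -0.14 and 0.14 m and y of leaf_thick in the frame of instrument_tray between -0.095 and 0.095 m and height (world z) of leaf_thick below 0.02 m and linear speed of leaf_thick below 0.02 m/s)) or ((x of leaf_mid in the frame of bite between -0.067 and -0.045 m and y of leaf_mid in the frame of bite between -0.009 and 0.009 m and z of leaf_mid in the frame of bite between -0.006 and 0.006 m and angle between the x axis of leaf_mid and the x axis of articulator, either way round below 0.2 rad and angle between leaf_mid's own z axis and vertical below 0.1 rad and contact force between leaf_mid and articulator above 1.2 N and linear speed of leaf_mid below 0.02 m/s) and (x of leaf_thin in the frame of instrument_tray between -0.14 and 0.14 m and y of leaf_thin in the frame of instrument_tray between -0.095 and 0.095 m and height (world z) of leaf_thin below 0.02 m and linear speed of leaf_thin below 0.02 m/s) and (x of leaf_thick in the frame of instrument_tray between -0.14 and 0.14 m and y of leaf_thick in the frame of instrument_tray between -0.095 and 0.095 m and height (world z) of leaf_thick below 0.02 m and linear speed of leaf_thick below 0.02 m/s)) or ((x of leaf_thick in the frame of bite between -0.067 and -0.045 m and y of leaf_thick in the frame of bite between -0.009 and 0.009 m and z of leaf_thick in the frame of bite between -0.006 and 0.006 m and angle between the x axis of leaf_thick and the x axis of articulator, either way round below 0.2 rad and angle between leaf_thick's own z axis and vertical below 0.1 rad and contact force between leaf_thick and articulator above 1.2 N and linear speed of leaf_thick below 0.02 m/s) and (x of leaf_thin in the frame of instrument_tray between -0.14 and 0.14 m and y of leaf_thin in the frame of instrument_tray between -0.095 and 0.095 m and height (world z) of leaf_thin below 0.02 m and linear speed of leaf_thin below 0.02 m/s) and (x of leaf_mid in the frame of instrument_tray between -0.14 and 0.14 m and y of leaf_mid in the frame of instrument_tray between -0.095 and 0.095 m and height (world z) of leaf_mid below 0.02 m and linear speed of leaf_mid below 0.02 m/s))) and value of joint upper_arm below 0.045 rad); the robot touches nothing.
It fails at once if the upper arm is prised open by more than 0.07 rad (value of joint upper_arm above 0.07 rad).
It fails at once if a leaf is forced against the casts with more than 40 N (contact force between any of leaf_thin, leaf_mid, leaf_thick and articulator above 40 N).
It fails at once if the mouth mirror is disturbed by more than 20 mm (distance of mouth_mirror from where it was at the start of the episode above 0.02 m).
It fails at once if the dappen dish is disturbed by more than 20 mm (distance of dappen_dish from where it was at the start of the episode above 0.02 m).
It fails at once if the impression tray is disturbed by more than 20 mm (distance of impression_tray from where it was at the start of the episode above 0.02 m).
It also fails if it takes over 64 s, if anything falls off the work surface, if the arm or the gripper's body presses on something with over 40 N, if the wrist force passes 120 N, or if a joint passes its speed limit or range.

### The arm

A 6-joint arm with a two-finger parallel gripper is mounted at the origin on a cart in front of the work surface, level with it; the furniture and walls round the work are solid. World frame = base frame: x ahead of the robot, y to its left, z up, the work surface at z = 0. Lengths are in m, angles in rad, forces in N, time in s.
With the tool pointing down it reaches from about 0.25 to 0.725 m from the base axis. Payload 9.7 kg.
Tool frame: the origin (TCP) lies on the centre line of the jaws, within the pads' length; the fingertips stand 8 mm ahead of it and the grasp point (between the pads) lies 11 mm behind it; z points along the fingers, y is the line along which they close (so a half turn about z gives the same grasp; the last joint's range is limited). The gripper opens to 85 mm and grips with 20 to 120 N. Pads are 22 mm wide; open, the fingers measure 114 mm over their backs; the gripper's body (76 mm by 85 mm) begins 54 mm behind the grasp point. The pads swing forward as they close: fully open they stand 13 mm farther back than shut.
Start: joints at [-1.192, 0.087, 0.176, 1.66, 0, 1.571], TCP at [0.203, -0.511, 0.239] pointing down, gripper open.
Joint ranges: [-3.13, 3.13], [-0.85, 1.81], [-1.15, 1.24], [-2.2, 2.28], [-1.44, 1.52], [-3.14, 3.14]. Speed limits (rad/s): [2.22, 2.22, 2.57, 3.14, 3.14, 3.14].

### API

Orientations are given as a unit quaternion [w, x, y, z].
In Python, from cell import manip, snapshot, get_calibration gives the robot as it stands. The module is installed in compiled form; this text tells all that it offers.
- The arm moves only by the shell command python3 -m handwheel 'ROWS' [OPENING]. ROWS is JSON, one flat list of numbers, 6 for each row, row after row: the shift along the tool's x, y, z in mm, then the turn, a rotation vector about the tool's x, y, z in rad. In form: [tx, ty, tz, ax, ay, az, tx, ty, tz, ax, ay, az, ...]. A call has exactly 5 rows; each row is the pose to reach, as a shift and turn from the pose commanded when the call began, along the tool's axes at that moment; what a row does not reach only later rows make up. A row lasts 1/8 s, in which the tool goes at most 62.5 mm and 10.7 degrees, less where a joint would pass 70% of its speed; a pose out of reach is approached as far as the arm can. A call with a gripper value outside its range is refused whole. OPENING is the gripper's target within -1 to 1 (fully open at 1, half-way at 0, shut at -1), set as the call begins (- or left out, the last holds). The fingers move at their own pace and stop on an object; the grip force is fixed at half the most. Time passes only in rows, so rows that repeat a pose let the fingers close, or fill a call up. It gives the time, the measured TCP pose, the force, the opening and the grip force at its end, in the units of the state.
- manip.state(): the state, without advancing time (a new reading comes with each control period).
- snapshot(name): name is "scene" or "top"; returns the picture (400x640x3 uint8, red, green, blue); there is no depth.
- get_calibration(name): a dict with "K" (3x3 intrinsics, pixels), "k1" (the pictures are not rectified: a ray, as slopes to the right and down, at radius r is drawn at 1 + k1 r^2 times it, then the intrinsics apply), "view" (4x4, takes a point from world to camera coordinates). Camera axes: x right, y up, looking along -z (the intrinsics and any distortion apply to the point x, -y, -z); pixel columns grow to the right and rows downward; lengths in m; the calibration is good to about 2 mm. A picture is of the moment at which its call begins. get_calibration takes no time and is no camera call.
- manip.hand_in(): hands the job in; it is judged then, once.
The state is a dict: "clock": time; "joints": joint angles; "qd": joint speeds; "joint_efforts": joint torques, N m; "position": TCP position; "tcp_rot": TCP orientation; "contact_force": force on the tool from outside, world axes, zero at the start; "moment": the same for the moment, N m; "finger_gap": opening from 0.0 (shut) to 1.0 (fully open); "grasp_force": force on a finger pad.
Only numpy, scipy, OpenCV 4.12 (cv2) and the standard library are available. Lean on these libraries where they do the work, as an engineer would, in place of code of your own. Each camera call takes 0.05 s, during which the arm holds its last target. There are 200 camera calls.

## Working session

There is one attempt and no reset: what is moved stays moved. The work goes in short steps, Python scripts to look and compute and a shell command to move; the robot and the scene stay as the last step left them, time stands still between calls to the robot, and variables do not carry over. Pictures are saved under pics/ and viewed, at most 10 in all, crops included, and the job is handed in when it is done.

```bash
mkdir -p pics; python3 - <<'E'
from cell import manip,snapshot,get_calibration
import cv2
for n in("scene","top"):
    cv2.imwrite(f"pics/{n}0.png",snapshot(n)[:,:,::-1])
    c=get_calibration(n);print(n,c)
print(manip.state())
E
```

```text
scene {'K': array([[509.21135564,   0.        , 323.39871559],
       [  0.        , 509.21135564, 189.61294027],
       [  0.        ,   0.        ,   1.        ]]), 'k1': -0.07663433197679406, 'view': array([[-0.46953445, -0.88287455, -0.00836245,  0.32267174],
       [ 0.64662807, -0.35031096,  0.6776093 , -0.4160586 ],
       [-0.60117346,  0.31275352,  0.73537453, -0.86936511],
       [ 0.        ,  0.        ,  0.        ,  1.        ]])}
top {'K': array([[455.86983209,   0.        , 314.94404226],
       [  0.        , 455.86983209, 196.2602838 ],
       [  0.        ,   0.        ,   1.        ]]), 'k1': -0.008023089663198764, 'view': array([[ 0.00589801, -0.99997033, -0.00495573,  0.04277385],
       [ 0.98583993,  0.00498399,  0.16761499, -0.56574556],
       [-0.16758531, -0.00587415,  0.98584008, -1.19164451],
       [ 0.        ,  0.        ,  0.        ,  1.        ]])}
{'clock': 0.1, 'joints': array([-1.19198766e+00,  8.74163365e-02,  1.75210988e-01,  1.65979711e+00,
        3.03604773e-05,  1.57079424e+00]), 'qd': array([ 0.00014927, -0.0014743 , -0.00018784,  0.0006884 , -0.00051543,
        0.00046141]), 'joint_efforts': array([ 9.33887968e-04, -5.21562159e+01,  4.65651298e+01,  1.60286558e-02,
        1.30393906e-05, -9.80284483e-06]), 'position': array([ 0.20333341, -0.51082417,  0.23864654]), 'tcp_rot': array([-5.95140148e-04,  9.82116185e-01,  1.88274894e-01, -9.86323847e-05]), 'contact_force': array([-0.1154809 ,  0.45354185, -0.48958002]), 'moment': array([ 0.0662484 , -0.01268929, -0.00666473]), 'grasp_force': 0.0, 'finger_gap': 0.9990779372105072}
```

View pics/scene0.png

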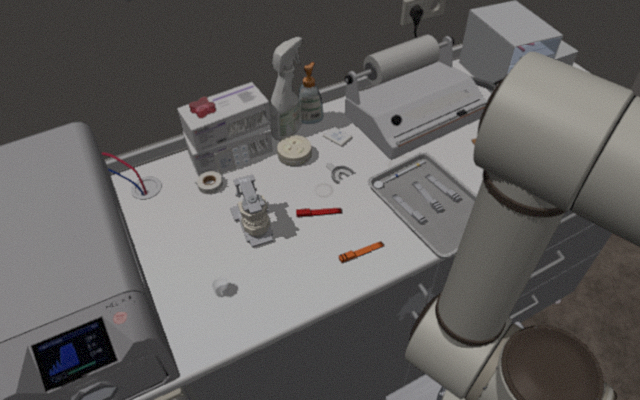

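View pics/top0.png

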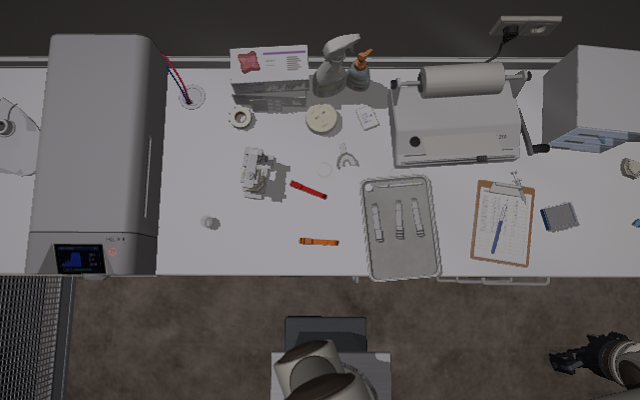

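Scene shows: leaves (white-grey) in tray at top px (377,222), (400,220), (418,218); orange look-alike (319,241); red look-alike (308,189); articulator (257,173); dappen dish (209,222); mirror at the tray's far end. I choose the three in the tray, checked in a close crop.

```bash
cat > h.py <<'E'
import numpy as np,cv2
from cell import manip,snapshot,get_calibration
def ray(n,uv):
    c=get_calibration(n);D=np.array([c["k1"],0,0,0,0.])
    p=cv2.undistortPoints(np.array([[uv]],float),c["K"],D)[0,0]
    R=c["view"][:3,:3];t=c["view"][:3,3]
    return -R.T@t, R.T@np.array([p[0],-p[1],-1])
def onz(n,uv,z):
    o,d=ray(n,uv);return o+d*(z-o[2])/d[2]
def pix(n,P):
    c=get_calibration(n);q=c["view"][:3,:3]@np.array(P)+c["view"][:3,3]
    return cv2.projectPoints(np.array([[q[0],-q[1],-q[2]]]),np.zeros(3),np.zeros(3),c["K"],np.array([c["k1"],0,0,0,0.]))[0][0,0]
def tri(ua,ub):
    a,d=ray("top",ua);b,e=ray("scene",ub)
    s=np.linalg.lstsq(np.c_[d,-e],b-a,rcond=None)[0]
    p,q=a+d*s[0],b+e*s[1];return (p+q)/2,np.linalg.norm(p-q)
def toolshift(P):  # world target -> shift in tool axes, mm
    from scipy.spatial.transform import Rotation as R
    s=manip.state();w,x,y,z=s["tcp_rot"]
    return R.from_quat([x,y,z,w]).inv().apply(np.array(P)-s["position"])*1000
E
python3 - <<'E'
import cv2,numpy as np
t=cv2.imread("pics/top0.png");s=cv2.imread("pics/scene0.png")
a=cv2.resize(t[170:250,355:445],None,fx=4.4,fy=4.4,interpolation=cv2.INTER_CUBIC)[:352]
b=cv2.resize(t[140:210,225:305],None,fx=5,fy=5,interpolation=cv2.INTER_CUBIC)[:352]
c=cv2.resize(s[165:255,215:295],None,fx=3,fy=3,interpolation=cv2.INTER_CUBIC)
d=cv2.resize(s[160:235,365:475],None,fx=3,fy=3,interpolation=cv2.INTER_CUBIC)
o=np.zeros((630,800,3),np.uint8)
o=np.zeros((600,800,3),np.uint8)
o[:b.shape[0],:396]=a[:b.shape[0]];o[:b.shape[0],400:800]=b
e=c[:248];o[352:600,:240]=e;o[352:577,250:580]=d
cv2.imwrite("pics/crop1.png",o)
E
```

```text
(no output)
```

View pics/crop1.png

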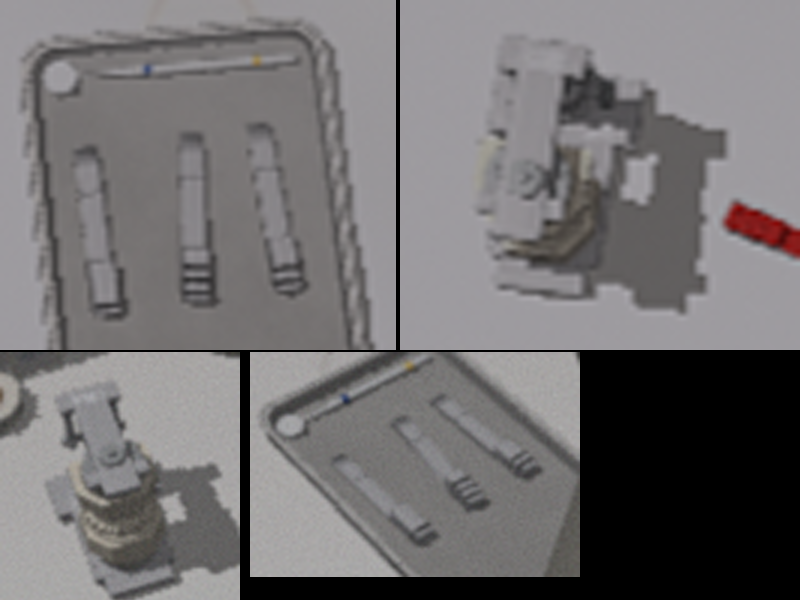

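```bash
python3 - <<'E'
from h import *
T=lambda u,v:(355+u/4.4-.4,170+v/4.4-.4)
for n,e,s,t in(("thin",(110,308),(100,265),(86,152)),("thick",(198,297),(195,253),(191,134)),("mid",(292,288),(282,242),(261,127))):
    E,S,P=onz("top",T(*e),.0155),onz("top",T(*s),.0155),onz("top",T(*t),.004)
    d=P-E;y=np.arctan2(d[1],d[0]);print(n,E.round(4),S.round(4),P.round(4),"len",np.hypot(*d[:2]).round(4),"handle",np.hypot(*(S-E)[:2]).round(4),"yaw",y.round(3),"origin",(P[:2]-.09*np.array([np.cos(y),np.sin(y)])).round(4),(E[:2]+.018*np.array([np.cos(y),np.sin(y)])).round(4))
t=cv2.imread("pics/top0.png");s=cv2.imread("pics/scene0.png")
a=cv2.resize(t[165:215,235:275],None,fx=10,fy=10,interpolation=cv2.INTER_CUBIC)
b=cv2.resize(s[205:255,230:280],None,fx=8,fy=8,interpolation=cv2.INTER_CUBIC)
o=np.zeros((500,800,3),np.uint8);o[:500,:400]=a;o[:400,400:]=b
cv2.imwrite("pics/crop2.png",o)
E
```

```text
thin [ 0.4512 -0.1321  0.0155] [ 0.4781 -0.1264  0.0155] [ 0.5513 -0.1202  0.004 ] len 0.1008 handle 0.0275 yaw 0.119 origin [ 0.462  -0.1309] [ 0.4691 -0.13  ]
thick [ 0.4584 -0.1872  0.0155] [ 0.4859 -0.186   0.0155] [ 0.5633 -0.1874  0.004 ] len 0.105 handle 0.0276 yaw -0.002 origin [ 0.4733 -0.1872] [ 0.4764 -0.1872]
mid [ 0.4643 -0.2461  0.0155] [ 0.4931 -0.2407  0.0155] [ 0.5681 -0.2322  0.004 ] len 0.1047 handle 0.0293 yaw 0.132 origin [ 0.4789 -0.2441] [ 0.4821 -0.2437]
```

View pics/crop2.png

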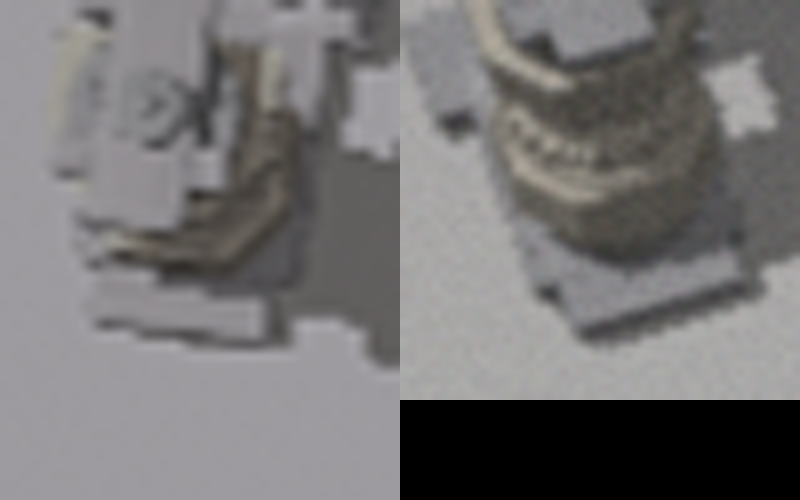

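```bash
python3 - <<'E'
from h import *
T=lambda u,v:(235+u/10-.45,165+v/10-.45)
S=lambda u,v:(230+(u-400)/8-.45,205+v/8-.45)
A=[onz("top",T(*p),.013) for p in((95,322),(268,337))]
B=[onz("scene",S(*p),.013) for p in((583,326),(745,280))]
for L in(A,B):
    d=L[0]-L[1];m=(L[0]+L[1])/2;y=np.arctan2(d[1],d[0])-np.pi/2
    b=m[:2]+.018*np.array([np.cos(y),np.sin(y)])
    print(L[0].round(4),L[1].round(4),"w",np.hypot(*d[:2]).round(4),"yaw",y.round(3),"bite",b.round(4),"bitepix",pix("top",[*b,.057]),pix("scene",[*b,.057]))
# arm left edge at z~.11
for e in(((497,230),(505,50)),((555,235),(562,70))):
    Q=[onz("top",(225+(u-400)/5-.4,140+v/5-.4),.11) for u,v in e];d=Q[1]-Q[0];print("arm",Q[0].round(3),Q[1].round(3),np.arctan2(d[1],d[0]).round(3))
E
```

```text
[0.569  0.2445 0.013 ] [0.565  0.1959 0.013 ] w 0.0487 yaw -0.082 bite [0.585  0.2187] bitepix [251.16625381 188.29237415] [256.77101579 224.30495876]
[0.5693 0.2409 0.013 ] [0.5626 0.1947 0.013 ] w 0.0467 yaw -0.145 bite [0.5837 0.2152] bitepix [252.45897191 188.74664618] [258.48414853 224.09352986]
arm [0.582 0.23  0.11 ] [0.678 0.229 0.11 ] -0.012
arm [0.58  0.199 0.11 ] [0.668 0.198 0.11 ] -0.014
```

```bash
python3 - <<'E'
from h import *
t=cv2.imread("pics/top0.png");s=cv2.imread("pics/scene0.png")
a=cv2.resize(t[140:205,235:280],None,fx=9,fy=9,interpolation=cv2.INTER_CUBIC)
b=cv2.resize(s[172:250,228:278],None,fx=7.6,fy=7.6,interpolation=cv2.INTER_CUBIC)
o=np.zeros((600,800,3),np.uint8);o[:585,:405]=a;o[:592,410:790]=b[:592]
cv2.imwrite("pics/crop3.png",o)
E
```

```text
(no output)
```

View pics/crop3.png

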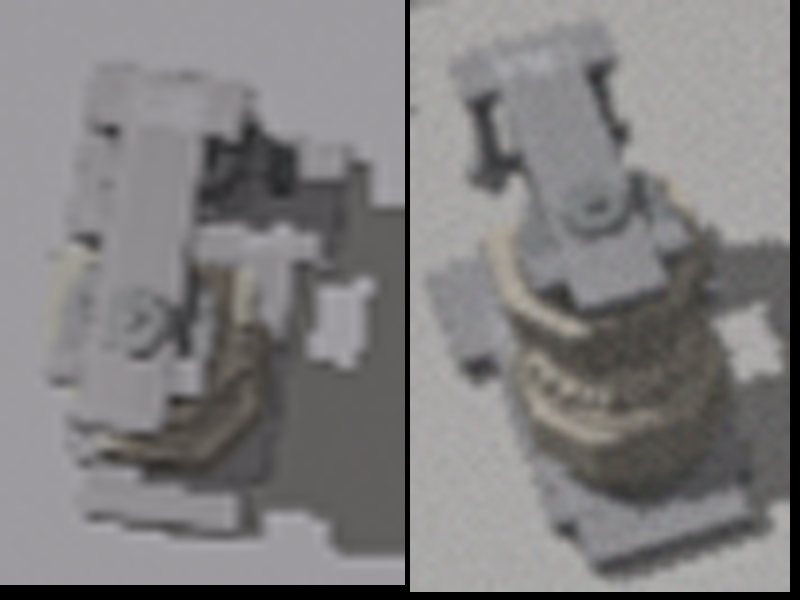

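```bash
python3 - <<'E'
from h import *
T=lambda u,v:(235+u/9-.45,140+v/9-.45)
S=lambda u,v:(228+(u-410)/7.6-.45,172+v/7.6-.45)
def pr(n,a,b,z):
    p,q=onz(n,a,z),onz(n,b,z);d=q-p;print(n,p.round(3),q.round(3),np.arctan2(d[1],d[0]).round(3))
for e in(((80,415),(118,130)),((165,425),(205,135))):pr("top",T(*e[0]),T(*e[1]),.105)
for e in(((572,300),(512,95)),((665,265),(585,75))):pr("scene",S(*e[0]),S(*e[1]),.105)
pr("top",T(245,90),T(90,70),.11)
print("knob",tri(T(143,322),S(597,208)))
print("armfront mid",tri(T(122,420),S(619,284)))
print("basefront",tri(T(83,515),S(592,568)),tri(T(238,532),S(752,520)))
E
```

```text
top [0.583 0.232 0.105] [0.668 0.224 0.105] -0.098
top [0.58  0.207 0.105] [0.667 0.198 0.105] -0.106
scene [0.588 0.23  0.105] [0.669 0.216 0.105] -0.176
scene [0.588 0.202 0.105] [0.667 0.194 0.105] -0.106
top [0.679 0.186 0.11 ] [0.685 0.232 0.11 ] 1.443
knob (array([0.60838871, 0.21304028, 0.11430611]), np.float64(0.00015654041680788558))
armfront mid (array([0.57972448, 0.21835213, 0.113951  ]), np.float64(2.1404026956562152e-05))
basefront (array([0.56847804, 0.24447636, 0.01288187]), np.float64(0.0018632972937406682)) (array([0.56339613, 0.19602482, 0.01166131]), np.float64(0.0024213530770017715))
```

```bash
python3 -c "
from h import *
print(toolshift([.480,-.2445,.10]))"
```

```text
[ 355.53900772 -144.96013449  138.8322808 ]
```

```bash
python3 -m handwheel '[55,-22,20,0,0,0.05, 110,-44,42,0,0,0.1, 165,-66,64,0,0,0.15, 220,-88,86,0,0,0.2, 275,-110,108,0,0,0.245]' 0; python3 -m handwheel '[40,-17,15,0,0,0, 80,-35,31,0,0,0, 80,-35,31,0,0,0, 80,-35,31,0,0,0, 80,-35,31,0,0,0]'
python3 -c "
from h import *
cv2.imwrite('pics/a1.png',cv2.resize(snapshot('top')[130:260,340:460,::-1],None,fx=4,fy=4,interpolation=cv2.INTER_CUBIC))
print(toolshift([.480,-.2445,.10]),manip.state())"
```

```text
clock: 0.72
position: [0.4173, -0.3073, 0.1314]
tcp_rot: [0.0, 0.998, 0.066, -0.0]
contact_force: [0.4, 0.3, -0.3]
finger_gap: 0.501
grasp_force: 0.0
clock: 1.35
position: [0.4904, -0.2643, 0.1018]
tcp_rot: [0.0, 0.998, 0.066, 0.0]
contact_force: [0.3, -1.0, 0.9]
finger_gap: 0.499
grasp_force: 0.0
[ -7.72391836 -21.03905923   1.81350387] {'clock': 1.4, 'joints': array([-4.94309086e-01,  9.46296483e-02, -8.09771687e-02,  1.39445264e+00,
       -7.00942027e-05,  2.51485184e+00]), 'qd': array([ 0.0009947 , -0.00088486,  0.00034864, -0.00170496, -0.00220745,
        0.00315915]), 'joint_efforts': array([ 3.61345354e-01, -5.24467599e+01,  4.66782546e+01, -2.51635036e-03,
        8.00424954e-03, -6.41317485e-03]), 'position': array([ 0.49043327, -0.26433418,  0.10182808]), 'tcp_rot': array([2.25556211e-04, 9.97808463e-01, 6.61674684e-02, 2.93424695e-04]), 'contact_force': array([ 0.12456733, -0.56047167, -0.23792253]), 'moment': array([-0.03265549, -0.05052007, -0.01554428]), 'grasp_force': 0.0, 'finger_gap': 0.49950349680349265}
```

```bash
python3 -m handwheel '[-8,-21,0,0,0,0, -8,-21,20,0,0,0, -8,-21,45,0,0,0, -8,-21,67,0,0,0, -8,-21,67,0,0,0]'
python3 -c "
from h import *
cv2.imwrite('pics/a1.png',np.hstack([cv2.resize(snapshot('top')[160:260,360:450,::-1],None,fx=4.4,fy=4.4,interpolation=cv2.INTER_CUBIC),cv2.resize(snapshot('scene')[150:260,400:490,::-1],None,fx=4,fy=4,interpolation=cv2.INTER_CUBIC)]))
print(toolshift([.480,-.2445,.10]))"
```

```text
clock: 2.02
position: [0.4789, -0.2439, 0.0332]
tcp_rot: [-0.001, 0.998, 0.066, -0.001]
contact_force: [-0.4, 0.0, 0.8]
finger_gap: 0.495
grasp_force: 0.0
[ -0.17433158   0.16830363 -64.73847467]
```

View pics/a1.png

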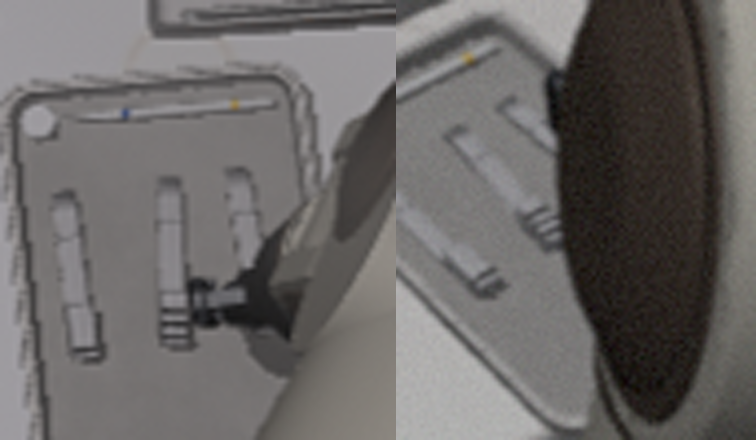

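The top view shows the mid leaf (tip at 235,175) running under the hand, with the left finger (215,298) in the space between the handles, clear of the thick leaf. Descending and gripping.

```bash
python3 -m handwheel '[0,0,10,0,0,0, 0,0,19,0,0,0, 0,0,19,0,0,0, 0,0,19,0,0,0, 0,0,19,0,0,0]'; python3 -m handwheel '[0,0,0,0,0,0, 0,0,0,0,0,0, 0,0,0,0,0,0, 0,0,0,0,0,0, 0,0,0,0,0,0]' -1;python3 -m handwheel '[0,0,0,0,0,0, 0,0,-15,0,0,0, 0,0,-40,0,0,0, 0,0,-90,0,0,0, 0,0,-120,0,0,0]' 
```

```text
clock: 2.75
position: [0.4804, -0.2438, 0.0156]
tcp_rot: [0.0, 0.998, 0.067, 0.0]
contact_force: [-0.5, -0.6, 0.8]
finger_gap: 0.499
grasp_force: 0.0
clock: 3.38
position: [0.4804, -0.2439, 0.0157]
tcp_rot: [0.0, 0.998, 0.067, 0.0]
contact_force: [-1.0, -1.1, 5.7]
finger_gap: 0.164
grasp_force: 59.4
clock: 4.0
position: [0.4806, -0.244, 0.1383]
tcp_rot: [0.001, 0.998, 0.067, 0.001]
contact_force: [1.0, -0.3, -0.9]
finger_gap: 0.168
grasp_force: 58.7
```

Gripped, but joint 6 would run out of range at the articulator (2.5+1.2 rad); I set the leaf back and regrip it half-turned.

```bash
python3 -m handwheel '[0,0,50,0,0,0, 0,0,95,0,0,0, 0,0,114,0,0,0, 0,0,121,0,0,0, 0,0,121,0,0,0]'; python3 -m handwheel '[0,0,0,0,0,0, 0,0,0,0,0,0, 0,0,0,0,0,0, 0,0,-20,0,0,0, 0,0,-55,0,0,0]' 0
python3 -m handwheel '[0,0,0,0,0,-0.185, 0,0,0,0,0,-0.37, 0,0,0,0,0,-0.555, 0,0,0,0,0,-0.74, 0,0,0,0,0,-0.925]'
python3 -m handwheel '[0,0,0,0,0,-0.185, 0,0,0,0,0,-0.37, 0,0,0,0,0,-0.555, 0,0,0,0,0,-0.74, 0,0,0,0,0,-0.925]'
python3 -m handwheel '[0,0,0,0,0,-0.185, 0,0,0,0,0,-0.37, 0,0,0,0,0,-0.555, 0,0,0,0,0,-0.74, 0,0,0,0,0,-0.925]'
python3 -m handwheel '[0,0,0,0,0,-0.185, 0,0,0,0,0,-0.366, 0,0,20,0,0,-0.366, 0,0,45,0,0,-0.366, 0,0,54.5,0,0,-0.366]'
python3 -m handwheel '[0,0,0,0,0,0, 0,0,0,0,0,0, 0,0,0,0,0,0, 0,0,0,0,0,0, 0,0,0,0,0,0]' -1
python3 -m handwheel '[0,0,0,0,0,0, 0,0,-15,0,0,0, 0,0,-40,0,0,0, 0,0,-90,0,0,0, 0,0,-120,0,0,0]'
python3 -c "
from h import *
print(toolshift([.4796,.2295,.100]),manip.state()['joints'])"
```

```text
clock: 4.62
position: [0.4809, -0.2441, 0.0162]
tcp_rot: [0.0, 0.998, 0.067, 0.001]
contact_force: [-0.2, 0.3, 0.6]
finger_gap: 0.158
grasp_force: 58.7
clock: 5.25
position: [0.4794, -0.2434, 0.0687]
tcp_rot: [-0.001, 0.998, 0.067, -0.001]
contact_force: [-0.2, -0.4, 0.2]
finger_gap: 0.498
grasp_force: 0.0
clock: 5.88
position: [0.4802, -0.2438, 0.0693]
tcp_rot: [-0.0, 0.862, 0.508, -0.0]
contact_force: [0.3, -0.7, 0.1]
finger_gap: 0.501
grasp_force: 0.0
clock: 6.5
position: [0.4802, -0.2438, 0.0693]
tcp_rot: [-0.0, 0.545, 0.839, 0.0]
contact_force: [-0.1, 0.8, 0.6]
finger_gap: 0.499
grasp_force: 0.0
clock: 7.12
position: [0.4802, -0.2438, 0.0693]
tcp_rot: [-0.0, 0.113, 0.994, 0.0]
contact_force: [-0.2, 0.3, -0.2]
finger_gap: 0.498
grasp_force: 0.0
clock: 7.75
position: [0.4795, -0.2434, 0.0134]
tcp_rot: [-0.001, -0.067, 0.998, 0.001]
contact_force: [-0.9, 0.4, 0.3]
finger_gap: 0.498
grasp_force: 0.0
clock: 8.38
position: [0.4807, -0.2441, 0.0156]
tcp_rot: [0.001, -0.067, 0.998, -0.0]
contact_force: [0.2, 0.2, 6.5]
finger_gap: 0.161
grasp_force: 60.3
clock: 9.0
position: [0.4806, -0.244, 0.138]
tcp_rot: [0.001, -0.067, 0.998, -0.001]
contact_force: [0.3, -0.3, -0.4]
finger_gap: 0.162
grasp_force: 59.6
[-61.80908723 469.49084266  37.46574733] [-4.69789152e-01  4.35433111e-02 -6.51701133e-02  1.45960374e+00
 -2.40730526e-06 -6.02961531e-01]
```

```bash
python3 -m handwheel '[-5,35,0,0,0,0, -12,90,0,0,0,0, -19,146,0,0,0,0, -26,203,0,0,0,0, -34,260,0,0,0,0]'
python3 -m handwheel '[-7,57,0,0,0,0.05, -14,114,0,0,0,0.1, -22,165,0,0,0,0.16, -26,195,0,0,0,0.22, -28,209,0,0,0,0.244]'
python3 -m handwheel '[0,0,10,0,0,0, 0,0,20,0,0,0, 0,0,30,0,0,0, 0,0,38,0,0,0, 0,0,38,0,0,0]'
python3 -c "
from h import *
T=snapshot('top');S=snapshot('scene')
cv2.imwrite('pics/b_top.png',T[:,:,::-1]);cv2.imwrite('pics/b_scene.png',S[:,:,::-1])
a=cv2.resize(T[160:240,220:290,::-1],None,fx=5.7,fy=5.7,interpolation=cv2.INTER_CUBIC);b=cv2.resize(S[190:270,220:290,::-1],None,fx=5.7,fy=5.7,interpolation=cv2.INTER_CUBIC)
cv2.imwrite('pics/b.png',np.hstack([a,b]))
s=manip.state();print(s['position'],s['tcp_rot'],s['joints'],toolshift([.4796,.2295,.1]))
p=s['position'];w,x,y,z=s['tcp_rot'];ax=-np.array([x*x-y*y,2*x*y,0]);print(ax,'pred tip',pix('top',p+.09*ax-[0,0,.012]),pix('scene',p+.09*ax-[0,0,.012]))
"
```

```text
clock: 9.62
position: [0.4791, 0.0201, 0.1357]
tcp_rot: [0.001, -0.066, 0.998, -0.0]
contact_force: [0.2, -0.0, 0.1]
finger_gap: 0.158
grasp_force: 59.6
clock: 10.25
position: [0.479, 0.2311, 0.1354]
tcp_rot: [0.0, 0.055, 0.998, 0.0]
contact_force: [-0.2, -0.2, 0.2]
finger_gap: 0.161
grasp_force: 59.6
clock: 10.88
position: [0.4791, 0.2288, 0.096]
tcp_rot: [-0.001, 0.056, 0.998, -0.0]
contact_force: [-0.4, 0.1, -0.9]
finger_gap: 0.165
grasp_force: 59.6
[0.47945924 0.22915572 0.09692321] [6.24379693e-05 5.54698212e-02 9.98460361e-01 4.35259768e-05] [ 4.45840912e-01  3.55972974e-02 -1.52622879e-01  1.38242480e+00
  1.63238918e-05  5.56837527e-01] [-0.10212264  0.35803962 -3.07674266]
[ 0.99384619 -0.11076884 -0.        ] pred tip [249.3036195  192.31329572] [258.14003896 221.34364461]
```

View pics/b.png

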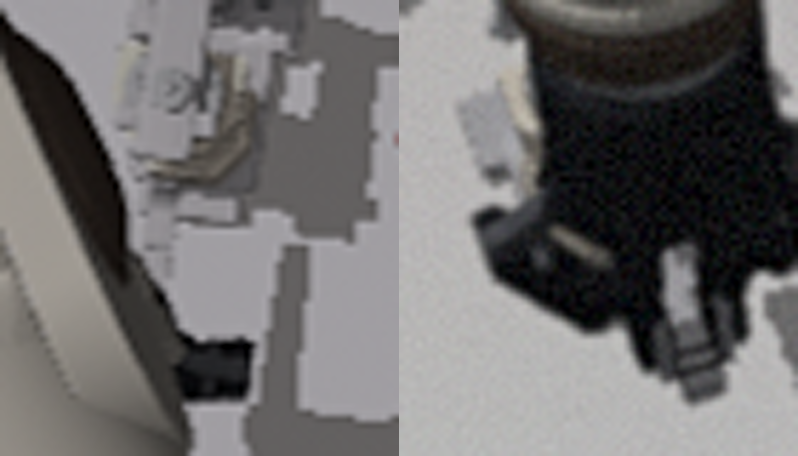

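Leaf is held straight, tip near top px (247,193), about 3 mm left of the articulator's middle; I correct that and come in level just above the ledge.

```bash
python3 -m handwheel '[0,-3,7,0,0,0, 0,-3,15,0,0,0, 0,-3,21.5,0,0,0, -3,-3,21.5,0,0,0, -7,-3,21.5,0,0,0]'
python3 -m handwheel '[-2,0,0,0,0,0, -4,0,0,0,0,0, -6,0,0,0,0,0, -8,0,0,0,0,0, -10,0,0,0,0,0]'
python3 -m handwheel '[0,0,0.5,0,0,0, 0,0,1,0,0,0, 0,0,1.5,0,0,0, 0,0,2,0,0,0, 0,0,2,0,0,0]'
python3 -m handwheel '[0,0,0.3,0,0,0, 0,0,0.6,0,0,0, 0,0,0.9,0,0,0, 0,0,1,0,0,0, 0,0,1,0,0,0]'
```

```text
clock: 11.6
position: [0.4863, 0.2256, 0.0754]
tcp_rot: [0.0, 0.055, 0.998, 0.0]
contact_force: [0.4, -0.0, 0.4]
finger_gap: 0.162
grasp_force: 59.6
clock: 12.22
position: [0.4961, 0.2244, 0.0753]
tcp_rot: [0.0, 0.055, 0.998, 0.0]
contact_force: [-0.3, -0.3, -0.2]
finger_gap: 0.162
grasp_force: 59.6
clock: 12.85
position: [0.4959, 0.2244, 0.0732]
tcp_rot: [-0.0, 0.055, 0.998, -0.0]
contact_force: [0.3, -0.7, -0.4]
finger_gap: 0.161
grasp_force: 59.6
clock: 13.48
position: [0.4959, 0.2244, 0.0723]
tcp_rot: [-0.0, 0.055, 0.998, -0.0]
contact_force: [1.0, -0.2, -1.0]
finger_gap: 0.162
grasp_force: 59.6
```

```bash
python3 -m handwheel '[0,0,0.3,0,0,0, 0,0,0.6,0,0,0, 0,0,0.8,0,0,0, 0,0,0.8,0,0,0, 0,0,0.8,0,0,0]'
python3 -m handwheel '[0,0,0.3,0,0,0, 0,0,0.6,0,0,0, 0,0,0.8,0,0,0, 0,0,0.8,0,0,0, 0,0,0.8,0,0,0]'

```

```text
clock: 14.1
position: [0.4959, 0.2244, 0.0715]
tcp_rot: [-0.0, 0.055, 0.998, -0.0]
contact_force: [-0.4, 0.5, -0.0]
finger_gap: 0.16
grasp_force: 59.6
clock: 14.72
position: [0.496, 0.2244, 0.0707]
tcp_rot: [0.0, 0.055, 0.998, 0.0]
contact_force: [-0.8, 0.1, 0.8]
finger_gap: 0.165
grasp_force: 59.6
```

```bash
python3 -m handwheel '[0,0,0.3,0,0,0, 0,0,0.6,0,0,0, 0,0,0.8,0,0,0, 0,0,0.8,0,0,0, 0,0,0.8,0,0,0]'; python3 -c "
from cell import manip;print(manip.state()['moment'])"
python3 -m handwheel '[0,0,0.3,0,0,0, 0,0,0.6,0,0,0, 0,0,0.8,0,0,0, 0,0,0.8,0,0,0, 0,0,0.8,0,0,0]'; python3 -c "
from cell import manip;print(manip.state()['moment'])"

```

```text
clock: 15.35
position: [0.4959, 0.2244, 0.0699]
tcp_rot: [0.0, 0.055, 0.998, 0.0]
contact_force: [0.1, 0.3, 2.3]
finger_gap: 0.165
grasp_force: 59.8
[-0.04195189  0.13920942  0.01814174]
clock: 15.98
position: [0.4959, 0.2244, 0.0691]
tcp_rot: [0.0, 0.055, 0.998, 0.0]
contact_force: [-2.3, 0.7, 3.1]
finger_gap: 0.162
grasp_force: 60.0
[ 0.00050848  0.11716233 -0.05109185]
```

Ledge felt at TCP z ≈ 0.0703. Lift clear slightly and slide in.

```bash
python3 -m handwheel '[0,0,-1,0,0,0, 0,0,-1.5,0,0,0, -0.5,0,-1.5,0,0,0, -1,0,-1.5,0,0,0, -1.5,0,-1.5,0,0,0]'
python3 -m handwheel '[-0.5,0,0,0,0,0, -1,0,0,0,0,0, -1.5,0,0,0,0,0, -2,0,0,0,0,0, -2,0,0,0,0,0]'
```

```text
clock: 16.6
position: [0.4974, 0.2242, 0.0705]
tcp_rot: [-0.0, 0.055, 0.998, -0.0]
contact_force: [-0.6, 0.2, 0.5]
finger_gap: 0.159
grasp_force: 59.7
clock: 17.23
position: [0.4995, 0.224, 0.0706]
tcp_rot: [0.0, 0.055, 0.998, 0.0]
contact_force: [-0.7, -0.4, 1.2]
finger_gap: 0.164
grasp_force: 59.7
```

```bash
python3 -m handwheel '[-0.5,0,0,0,0,0, -1,0,0,0,0,0, -1.5,0,0,0,0,0, -2,0,0,0,0,0, -2,0,0,0,0,0]'
```

```text
clock: 17.85
position: [0.5015, 0.2238, 0.0705]
tcp_rot: [0.0, 0.055, 0.998, -0.0]
contact_force: [-0.3, -0.4, 1.3]
finger_gap: 0.165
grasp_force: 59.7
```

```bash
for i in 1 ; do python3 -m handwheel '[-0.5,0,0,0,0,0, -1,0,0,0,0,0, -1.5,0,0,0,0,0, -2,0,0,0,0,0, -2.5,0,0,0,0,0]'; python3 -m handwheel '[-0.5,0,0,0,0,0, -1,0,0,0,0,0, -1.5,0,0,0,0,0, -2,0,0,0,0,0, -2.5,0,0,0,0,0]'; done
```

```text
clock: 18.48
position: [0.5035, 0.2235, 0.0704]
tcp_rot: [-0.001, 0.055, 0.998, -0.0]
contact_force: [-5.7, 0.5, 2.4]
finger_gap: 0.161
grasp_force: 59.8
clock: 19.1
position: [0.5057, 0.2233, 0.0703]
tcp_rot: [-0.001, 0.055, 0.998, -0.0]
contact_force: [-5.4, -0.2, 1.2]
finger_gap: 0.162
grasp_force: 59.9
```

```bash
python3 -m handwheel '[-0.8,0,0,0,0,0, -1.6,0,0,0,0,0, -2.4,0,0,0,0,0, -3.2,0,0,0,0,0, -4,0,0,0,0,0]'; python3 -m handwheel '[-0.8,0,0,0,0,0, -1.6,0,0,0,0,0, -2.4,0,0,0,0,0, -3.2,0,0,0,0,0, -4,0,0,0,0,0]'; python3 -c "
from h import *
T=snapshot('top');S=snapshot('scene')
a=cv2.resize(T[160:240,220:290,::-1],None,fx=5.7,fy=5.7,interpolation=cv2.INTER_CUBIC);b=cv2.resize(S[190:270,220:290,::-1],None,fx=5.7,fy=5.7,interpolation=cv2.INTER_CUBIC)
cv2.imwrite('pics/c.png',np.hstack([a,b]))"
```

```text
clock: 19.73
position: [0.5097, 0.2228, 0.0704]
tcp_rot: [-0.001, 0.055, 0.998, -0.0]
contact_force: [-6.4, 0.4, 2.0]
finger_gap: 0.165
grasp_force: 59.9
clock: 20.35
position: [0.5139, 0.2224, 0.0704]
tcp_rot: [-0.001, 0.055, 0.998, -0.0]
contact_force: [-4.9, 0.0, 2.1]
finger_gap: 0.164
grasp_force: 59.9
```

View pics/c.png

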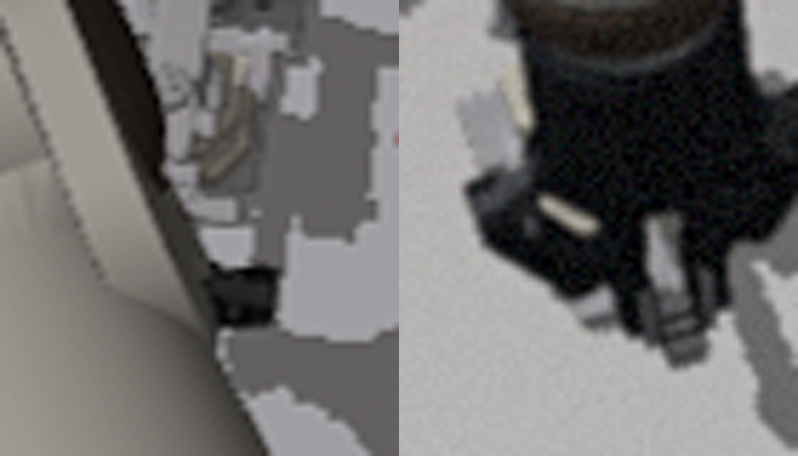

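The hand and leaf handle (scene crop 675,345) moved in together while the drag stays at 5–6 N, with no butting: the mid leaf fits. Pushing on to the depth line.

```bash
for i in 1; do python3 -m handwheel '[-0.8,0,0,0,0,0, -1.6,0,0,0,0,0, -2.4,0,0,0,0,0, -3.2,0,0,0,0,0, -4,0,0,0,0,0]'; python3 -m handwheel '[-1,0,0,0,0,0, -2,0,0,0,0,0, -3,0,0,0,0,0, -4,0,0,0,0,0, -5,0,0,0,0,0]';python3 -m handwheel '[-1,0,0,0,0,0, -2,0,0,0,0,0, -3,0,0,0,0,0, -4,0,0,0,0,0, -4.5,0,0,0,0,0]'; done
```

```text
clock: 21.08
position: [0.5179, 0.222, 0.0705]
tcp_rot: [-0.0, 0.055, 0.998, -0.0]
contact_force: [-6.2, -0.4, 2.2]
finger_gap: 0.162
grasp_force: 59.9
clock: 21.7
position: [0.5228, 0.2214, 0.0705]
tcp_rot: [-0.001, 0.055, 0.998, 0.0]
contact_force: [-5.7, 0.6, 3.3]
finger_gap: 0.16
grasp_force: 60.0
clock: 22.32
position: [0.5273, 0.2209, 0.0706]
tcp_rot: [-0.0, 0.055, 0.998, 0.0]
contact_force: [-6.5, 0.1, 3.2]
finger_gap: 0.163
grasp_force: 60.0
```

```bash
python3 -m handwheel '[0,0,0,0,0,0, 0,0,0,0,0,0, 0,0,0,0,0,0, 0,0,0,0,0,0, 0,0,0,0,0,0]' 0.1; python3 -m handwheel '[0,0,-10,0,0,0, 0,0,-30,0,0,0, 0,0,-60,0,0,0, 30,0,-90,0,0,0, 70,0,-110,0,0,0]'; python3 -m handwheel '[50,0,0,0,0,0, 100,-40,0,0,0,0, 130,-90,0,0,0,0, 140,-140,0,0,0,0, 140,-190,0,0,0,0]'; python3 -c "
from h import *
T=snapshot('top');S=snapshot('scene')
cv2.imwrite('pics/d_top.png',T[:,:,::-1]);cv2.imwrite('pics/d_scene.png',S[:,:,::-1])
a=cv2.resize(T[150:230,225:285,::-1],None,fx=6.6,fy=6.6,interpolation=cv2.INTER_CUBIC);b=cv2.resize(S[180:260,220:280,::-1],None,fx=6.6,fy=6.6,interpolation=cv2.INTER_CUBIC)
cv2.imwrite('pics/d.png',np.hstack([a,b]))"
```

```text
clock: 22.95
position: [0.5278, 0.2209, 0.0706]
tcp_rot: [0.0, 0.055, 0.998, -0.0]
contact_force: [-0.4, 0.3, -0.4]
finger_gap: 0.546
grasp_force: 0.0
clock: 23.58
position: [0.4581, 0.2287, 0.1826]
tcp_rot: [0.001, 0.056, 0.998, 0.0]
contact_force: [0.1, 0.1, 0.1]
finger_gap: 0.553
grasp_force: 0.0
clock: 24.2
position: [0.2971, 0.0543, 0.1816]
tcp_rot: [0.001, 0.054, 0.999, 0.0]
contact_force: [1.3, 0.3, -0.5]
finger_gap: 0.547
grasp_force: 0.0
```

View pics/d.png

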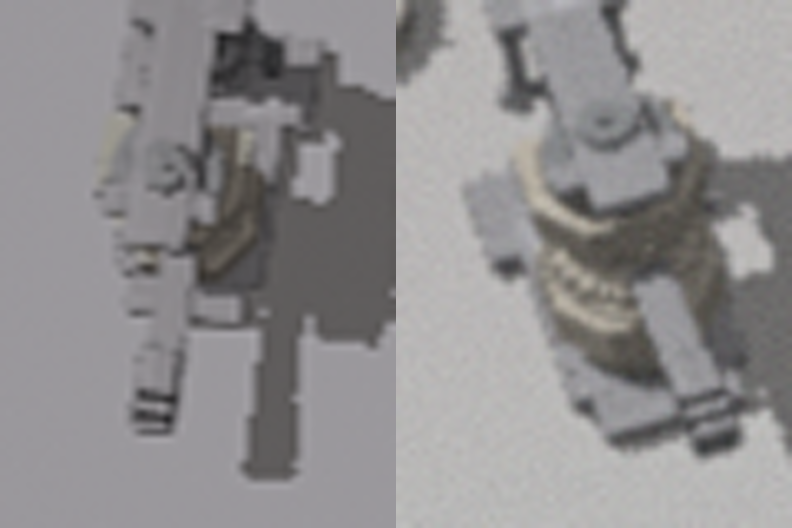

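```bash
python3 - <<'E'
from h import *
T=lambda u,v:(225+u/6.6-.45,150+v/6.6-.45)
S=lambda u,v:(220+(u-396)/6.6-.45,180+v/6.6-.45)
b=np.array([.584,.2183]);y=-.11;R=np.array([[np.cos(y),np.sin(y)],[-np.sin(y),np.cos(y)]])
f=lambda p:(R@(p[:2]-b)*1000).round(1)
print("handle end top",f(onz("top",T(155,415),.071)),"hstart",f(onz("top",T(160,350),.071)))
print("blade mid top",f(onz("top",T(170,300),.063)),f(onz("top",T(174,255),.063)))
print("scene handle end",f(onz("scene",S(722,432),.071)),"ring/start",f(onz("scene",S(700,385),.071)),"blade",f(onz("scene",S(675,340),.063)),f(onz("scene",S(656,283),.063)))
p,e=tri(T(155,415),S(722,432));print("tri end",f(p),p[2],e)
print("cast sides scene z57",f(onz("scene",S(545,275),.057)),f(onz("scene",S(718,255),.057)))
print("base front corners",f(onz("scene",S(615,440),.013)),f(onz("top",T(140,310),.013)),f(onz("top",T(245,322),.013)))
print("arm front ends",f(onz("top",T(120,238),.114)),f(onz("top",T(185,248),.114)),f(onz("scene",S(598,208),.114)),f(onz("scene",S(672,180),.114)))
E
```

```text
handle end top [-67.   -2.6] hstart [-40.5  -0.9]
blade mid top [-18.6  -0.7] [0.1 0.2]
scene handle end [-72.9  -5.2] ring/start [-52.6  -4.3] blade [-25.9  -3.4] [-0.7 -4.6]
tri end [-67.5  -3.9] 0.0655877150012702 0.004881777987481624
cast sides scene z57 [21.4 28. ] [  8.  -28.2]
base front corners [-19.8  20.9] [-16.6  19.7] [-16.5 -25.3]
arm front ends [-4.3 13.6] [ -5.3 -12.3] [-6.1 10.8] [ -3.7 -14.4]
```

The picture shows the leaf level and straight between the teeth. It enters at top crop (174,255), about 2 mm off the middle at most, with the handle end at (155,430), so the depth is about at the line.

```bash
python3 -m handwheel '[0,0,0,0,0,0, 0,0,0,0,0,0, 0,0,0,0,0,0, 0,0,0,0,0,0, 0,0,0,0,0,0]'; python3 -c "
from cell import manip
print(manip.hand_in())"
```

```text
clock: 24.92
position: [0.298, 0.0556, 0.1805]
tcp_rot: [-0.0, 0.055, 0.998, -0.0]
contact_force: [0.8, -0.2, -0.1]
finger_gap: 0.551
grasp_force: 0.0
the job is handed in; nothing more can be done
None
```

The mid leaf (2 rings, 6 mm) slid in with a steady 5–6 N drag and is left in the bite at about its depth line; the thin and thick leaves were not tried and stayed in the tray, and the job was handed in at about 25 s (no verdict was returned).

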